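# Unstack the autosampler supplies and load magazine and rack bays

## Task

Take the stack of supplies apart and load it for the next run. Put the two white filter cartridges into the upright tube magazine, one on top of the other, then the knobbed steel follower weight on top of them, knob up; lay the short vial rack in the small steel bay and the long vial rack in the large steel bay, each flat on the floor of its bay, inside the rim. The racks are full of glass vials: set them down gently, do not drop them.

Things in the scene. Friction and masses are not known exactly. Their poses are not given: they have to be found in the camera images.
- cartridge_a_center (a point): White plastic filter cartridge, one of two alike (interchangeable): plain upright cylinder, diameter 30 mm, 30 mm high, grey band, 0.03 kg. Starts upright on the short rack, in a row along it with the other cartridge and the follower, centres about 45 mm apart, in any order. The point is its centre, half-way up; z is its axis.
- cartridge_b_center (a point): White plastic filter cartridge, one of two alike (interchangeable): plain upright cylinder, diameter 30 mm, 30 mm high, grey band, 0.03 kg. Starts upright on the short rack, in a row along it with the other cartridge and the follower, centres about 45 mm apart, in any order. The point is its centre, half-way up; z is its axis.
- follower_center (a point): Steel follower weight, upright: body of diameter 30 mm, 26 mm high, with a knob of diameter 14 mm, 24 mm high, on top (50 mm in all), 0.12 kg. It starts on top of the short rack in the row with the cartridges. Grip it by the knob. The point is half-way up, 25 mm above its underside (the knob's middle is 13 mm higher); z points up out of the knob.
- short_rack_center (a point): Short black vial rack, a solid flat-topped block 140 x 44 x 32 mm with 6 x 2 large vials sunk flush, 0.18 to 0.29 kg. It lies lengthwise on the long rack, flat, and carries the cartridges and the follower. The point is its centre, 16 mm above its underside; x runs along its length, y across it, z up. Grasp it across its 44 mm width. A half turn makes no difference.
- long_rack_center (a point): Long grey vial rack, a solid flat-topped block 170 x 60 x 32 mm with 11 x 4 small vials sunk flush, 0.3 to 0.5 kg. It lies on the bench at the bottom of the stack. The point is its centre, 16 mm above its underside; x runs along its length, y across it, z up. Grasp it across its 60 mm width. A half turn makes no difference.
- magazine: Fixed upright aluminium tube, 35 mm inner, 41 mm outer diameter, on a round foot 80 mm wide, 6 mm thick. Inner floor 6 mm above the bench; straight to 92 mm, then flared to a mouth at 100 mm, 47 mm inner, 53 mm outer diameter. Parts let go in the mouth slide down by themselves; when loaded, the follower body's top is at 92 mm, its knob stands out. Origin: tube axis at bench level, z up.
- short_bay: Small steel bay for the short rack, fixed: shallow tray, inside 156 x 60 mm, outside 164 x 68 mm, floor 4 mm thick, rim 10 mm high. The origin is at its centre at bench level (under the floor); x along its length, y across, z up.
- long_bay: Large steel bay for the long rack, fixed: shallow tray, inside 186 x 76 mm, outside 194 x 84 mm, floor 4 mm thick, rim 10 mm high. The origin is at its centre at bench level (under the floor); x along its length, y across, z up.
Mind the look-alikes: they are no part of the job. Leave any blue or purple look-alike of the part that bears follower_center alone.

How it is judged (in metres and radians):
At the end, for the whole second after the job is handed in: Cartridges on floor of magazine and on each other, follower on top, knob up (5 mm off axis, 6 mm height, 0.25 rad tilt); each rack flat on the floor of its own bay (centre 13 mm, height 4 mm, direction 0.2 rad, tilt 0.05 rad); all five at rest (0.02 m/s) (((horizontal distance between each of cartridge_a_center, cartridge_b_center and magazine below 0.005 m and z of cartridge_a_center in the frame of magazine between 0.015 and 0.027 m and angle between each of cartridge_a_center, cartridge_b_center's own z axis and vertical below 0.25 rad and z of cartridge_b_center in the frame of magazine between 0.045 and 0.057 m) or (horizontal distance between each of cartridge_b_center, cartridge_a_center and magazine below 0.005 m and z of cartridge_b_center in the frame of magazine between 0.015 and 0.027 m and angle between each of cartridge_b_center, cartridge_a_center's own z axis and vertical below 0.25 rad and z of cartridge_a_center in the frame of magazine between 0.045 and 0.057 m)) and horizontal distance between follower_center and magazine below 0.005 m and z of follower_center in the frame of magazine between 0.085 and 0.097 m and angle between follower_center's own z axis and vertical below 0.25 rad and horizontal distance between long_rack_center and long_bay below 0.013 m and z of long_rack_center in the frame of long_bay between 0.016 and 0.024 m and angle between the x axis of long_rack_center and the x axis of long_bay, either way round below 0.2 rad and angle between each of long_rack_center, short_rack_center's own z axis and vertical below 0.05 rad and horizontal distance between short_rack_center and short_bay below 0.013 m and z of short_rack_center in the frame of short_bay between 0.016 and 0.024 m and angle between the x axis of short_rack_center and the x axis of short_bay, either way round below 0.2 rad and linear speed of each of cartridge_a, cartridge_b, follower, long_rack, short_rack below 0.02 m/s); the robot touches nothing.
It fails at once if the long rack is dropped or slammed into its bay (faster than 0.5 m/s in the last 25 mm above the floor) (horizontal distance between long_rack_center and long_bay below 0.04 m and z of long_rack_center in the frame of long_bay below 0.045 m and linear speed of long_rack above 0.5 m/s).
It fails at once if the short rack is dropped or slammed into its bay (faster than 0.5 m/s in the last 25 mm above the floor) (horizontal distance between short_rack_center and short_bay below 0.04 m and z of short_rack_center in the frame of short_bay below 0.045 m and linear speed of short_rack above 0.5 m/s).
It also fails if it takes over 144 s, if anything falls off the work surface, if the arm or the gripper's body presses on something with over 40 N, if the wrist force passes 120 N, or if a joint passes its speed limit or range.

## Robot

A 6-joint arm with a two-finger parallel gripper is mounted at the origin on the work surface. World frame = base frame: x ahead of the robot, y to its left, z up, the work surface at z = 0. Lengths are in mm, angles in rad, forces in N, time in s.
With the tool pointing down it reaches from about 350 to 875 mm from the base axis. Payload 4.2 kg.
Tool frame: the origin (TCP) lies on the mounting face of the last link; the fingertips stand 173 mm ahead of it and the grasp point (between the pads) lies 155 mm ahead of it (tcp_to_grasp is the distance from the TCP to the grasp point, in mm); z points along the fingers, y is the direction in which the jaws open and shut (so a half turn about z gives the same grasp; the last joint's range is limited). The gripper opens to 85 mm and grips with 20 to 120 N. Pads are 22 mm wide; open, the fingers measure 114 mm over their backs; the gripper's body (76 mm by 85 mm) begins 54 mm behind the grasp point. The pads swing forward as they close: fully open they stand 13 mm farther back than shut.
Start: joints at [-1.088, 0.385, 0.008, 0, -1.194, -0.259], TCP at [138.728, -609.389, 404.712] pointing down, gripper open.
Joint ranges: [-3.14, 3.14], [-1.21, 2.06], [-1.07, 1.41], [-3.16, 2.05], [-2.99, -0.16], [-3.1, 3.1]. Speed limits (rad/s): [2.79, 2.79, 3.14, 3.14, 3.14, 3.14].

## Interface

Orientations are given as a unit quaternion [x, y, z, w].
In Python, from bench import * gives the robot as it stands. The module is installed in compiled form; this text tells all that it offers.
- The arm moves only by the tool apply_moves, never from a script. Its arguments are lists of equal length, an entry for each row: "fingers": the closure, from 0 (fully open) to 1 (shut); "dp": the shift along the world's x, y, z in cm, a list of three; "yaw": the turn about the world's z in degrees. A call has 1 to 10 rows; each row is the pose to reach, as a shift and turn from the pose measured when the call began; what a row does not reach only later rows make up. A row lasts 1/10 s, in which the tool goes at most 50 mm and 8.59 degrees, less where a joint would pass 70% of its speed; a pose out of reach is approached as far as the arm can. A call with a gripper value outside its range is refused whole. The fingers move at their own pace and stop on an object; the grip force is fixed at half the most. Time passes only in rows, so rows that repeat a pose let the fingers close. It gives the time, the measured TCP pose, the force and the opening at its end, in the units of the state.
- read_state(): the state, without advancing time (a new reading comes with each control period).
- get_image(name): name is "scene" or "side" or "wrist"; returns a dict with "color" (480x640x3 uint8, blue, green, red), "mtx" (3x3 intrinsics, pixels), "camera_from_world" (4x4, takes a point from world to camera coordinates); the wrist camera has in their place "tool_from_camera" (4x4, takes a point from camera to tool coordinates, whose origin is the TCP and whose axes are the flange's). Camera axes: x right, y down, z forward; pixel columns grow to the right and rows downward; lengths in mm; the calibration is good to about 2 mm. A picture is of the moment at which its call begins: read the wrist's pose just before it. There is no depth.
- job_done(): hands the job in, once; it reports no verdict.
The state is a dict: "clock": time; "joints": joint angles; "joint_vel": joint speeds; "joint_efforts": joint torques, N m; "position": TCP position; "ee_rot": TCP orientation; "contact_force": force on the tool from outside, world axes, zero at the start; "wrist_torque": the same for the moment, N m; "gripper_width": finger opening in mm.
Only numpy, scipy, OpenCV 4.12 (cv2) and the standard library are available. Lean on these libraries where they do the work, as an engineer would, in place of code of your own. Each camera call takes 0.05 s, during which the arm holds its last target. There are 200 camera calls.

## Working session

There is one attempt and no reset: what is moved stays moved. The work goes in short steps, Python scripts to look and compute and a tool call to move; the robot and the scene stay as the last step left them, time stands still between calls to the robot, and variables do not carry over. Pictures are saved under pics/ and viewed, about 12 in all and at most 16, crops included, and the job is handed in when it is done.

Besides the shell and the picture viewer there is one more tool, called by a JSON object that holds its "method" and its "body", one argument or row to a line. apply_moves: Moves the arm, as the interface text tells. Its arguments: {"type":"object","properties":{"fingers":{"type":"array","items":{"type":"number"}},"dp":{"type":"array","items":{"type":"array","items":{"type":"number"}}},"yaw":{"type":"array","items":{"type":"number"}}},"required":["fingers","dp","yaw"]}

```bash
mkdir -p pics; cat > h.py <<'E'
from bench import *
import numpy as np, cv2
from scipy.spatial.transform import Rotation as R
def grab(name,fn=None):
    s=read_state(); d=get_image(name)
    K=np.array(d["mtx"])
    if name=="wrist":
        T=np.eye(4);T[:3,:3]=R.from_quat(s["ee_rot"]).as_matrix();T[:3,3]=s["position"]
        W=T@np.array(d["tool_from_camera"])
    else: W=np.linalg.inv(np.array(d["camera_from_world"]))
    if fn: cv2.imwrite("pics/"+fn,d["color"])
    return d["color"],K,W
def ray(K,W,px,z):
    "pixel -> world point on plane z"
    v=W[:3,:3]@np.linalg.inv(K)@np.array([px[0],px[1],1.]); o=W[:3,3]
    return o+v*(z-o[2])/v[2]
def proj(K,W,p):
    q=K@(np.linalg.inv(W)@np.append(p,1))[:3]; return q[:2]/q[2]
E
python3 - <<'E'
from h import *
for n in("scene","side","wrist"):
    i,K,W=grab(n,n+"0.png"); print(n,K.round(0).tolist(),W.round(2).tolist())
print(read_state())
E
```

```text
scene [[601.0, 0.0, 310.0], [0.0, 601.0, 236.0], [0.0, 0.0, 1.0]] [[-0.8, 0.38, -0.46, 1144.4], [0.6, 0.52, -0.61, 847.41], [0.01, -0.77, -0.64, 968.68], [0.0, 0.0, 0.0, 1.0]]
side [[611.0, 0.0, 323.0], [0.0, 611.0, 238.0], [0.0, 0.0, 1.0]] [[0.68, -0.38, 0.62, -281.84], [-0.73, -0.37, 0.57, -730.2], [0.01, -0.85, -0.53, 750.28], [0.0, 0.0, 0.0, 1.0]]
wrist [[407.0, 0.0, 314.0], [0.0, 407.0, 243.0], [0.0, 0.0, 1.0]] [[-0.22, 0.93, 0.3, 61.22], [0.97, 0.21, 0.07, -628.35], [0.0, 0.31, -0.95, 373.69], [0.0, 0.0, 0.0, 1.0]]
{'clock': 0.15, 'joints': array([-1.08837354e+00,  3.85361878e-01,  6.91532965e-03, -3.39927508e-04,
       -1.19402929e+00, -2.58585025e-01]), 'joint_vel': array([ 2.44303367e-05, -2.23381934e-03,  5.11725441e-03,  4.33782891e-03,
        6.13174946e-04, -5.56657598e-04]), 'joint_efforts': array([-5.75209688e-04, -3.92679119e+01,  1.88580018e+01,  4.18857113e+00,
       -3.40855069e-03, -4.74315094e-07]), 'position': array([ 138.71524096, -609.24449225,  403.87576982]), 'ee_rot': array([-1.11623069e-01,  9.93750250e-01,  8.39977840e-04, -1.56792976e-04]), 'contact_force': array([-0.67010515,  0.05856895, -0.27484414]), 'wrist_torque': array([ 0.03587527, -0.01092855, -0.04665033]), 'gripper_width': 85.35767561723159}
```

View pics/scene0.png

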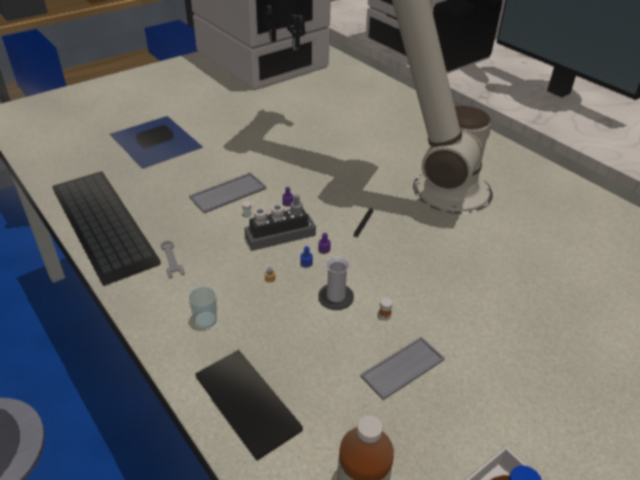

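View pics/side0.png

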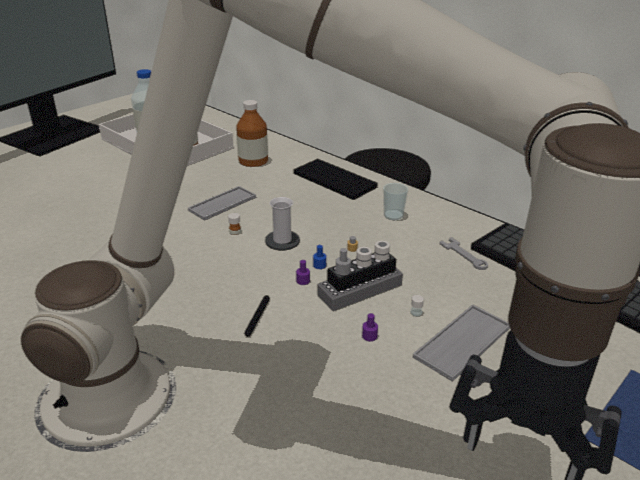

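Side view: stack at (360,280) with row (343,262), (363,256), (382,249); magazine (283,225); trays at (462,342) and (222,203). Blue/purple look-alikes stand on the bench at (320,257), (303,272) and (370,327). Next I enlarge the stack and measure coarsely.

```bash
python3 - <<'E'
from h import *
si,Ks,Ws=grab("side"); sc,Kc,Wc=grab("scene")
a=cv2.resize(si[215:325,260:450],None,fx=4,fy=4,interpolation=cv2.INTER_CUBIC)[:, :760]
b=cv2.resize(sc[165:275,180:370],None,fx=4,fy=4,interpolation=cv2.INTER_CUBIC)
cv2.imwrite("pics/crop.png",cv2.resize(np.vstack([a,b]),(518,600)))
# trays: bluish-grey mid-tone against bench
for n,i,K,W,seeds in(("side",si,Ks,Ws,[(462,342),(222,203)]),("scene",sc,Kc,Wc,[(228,192),(402,368)])):
    for s in seeds:
        m=np.zeros((482,642),np.uint8); 
        g=cv2.GaussianBlur(i,(3,3),0)
        cv2.floodFill(g,m,s,0,(9,9,9),(9,9,9),cv2.FLOODFILL_FIXED_RANGE|cv2.FLOODFILL_MASK_ONLY|(255<<8))
        c=max(cv2.findContours(m[1:-1,1:-1],cv2.RETR_EXTERNAL,cv2.CHAIN_APPROX_NONE)[0],key=cv2.contourArea)
        P=np.array([ray(K,W,p[0],4)[:2] for p in c],np.float32)
        (x,y),(w,h),an=cv2.minAreaRect(P); print(n,s,i[s[1],s[0]],round(x),round(y),round(w),round(h),round(an,1))
print("mag side",ray(Ks,Ws,(282,203),100),"scene",ray(Kc,Wc,(338,265),100))
for p,z in(((343,253),114),((363,252),94),((382,245),94)): print("side",p,ray(Ks,Ws,p,z).round())
E
```

```text
side (462, 342) [122 122 125] 513 -351 75 184 89.1
side (222, 203) [124 124 125] 539 368 53 151 89.5
scene (228, 192) [112 109 111] 516 -352 70 182 88.5
scene (402, 368) [112 109 112] 537 364 159 65 0.3
mag side [521.22400266 128.76123794 100.        ] scene [525.4472109 135.5424138 100.       ]
side (343, 253) [ 449. -112.  114.]
side (363, 252) [ 502. -118.   94.]
side (382, 245) [ 547. -129.   94.]
```

View pics/crop.png

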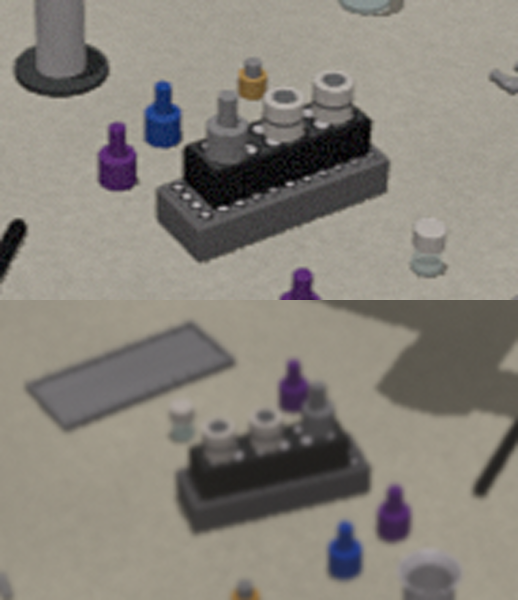

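Candidates for the follower: grey steel knobbed part on the rack at side (343,262), blue (320,257), purple (303,272), purple (370,327). The grey one fits: steel, and in the row on the short rack; the crop confirms it. The large bay is at about (514,-352) and the small bay at about (538,366), both along x. I now move over the stack for a wrist view.

{"method": "apply_moves", "body": {
  "fingers": [0, 0, 0, 0, 0, 0, 0, 0, 0, 0],
  "dp": [
    [36, 49, -5],
    [36, 49, -5],
    [36, 49, -5],
    [36, 49, -5],
    [36, 49, -5],
    [36, 49, -5],
    [36, 49, -5],
    [36, 49, -5],
    [36, 49, -5],
    [36, 49, -5]
  ],
  "yaw": [-23, -23, -23, -23, -23, -23, -23, -23, -23, -23]
}}

```text
clock: 1.25
position: [431.8, -209.6, 363.9]
ee_rot: [0.089, 0.996, 0.0, 0.0]
contact_force: [0.2, -0.0, -0.1]
gripper_width: 85.3
```

{"method": "apply_moves", "body": {
  "fingers": [0, 0, 0, 0, 0, 0],
  "dp": [
    [6.8, 9, -1.4],
    [6.8, 9, -1.4],
    [6.8, 9, -1.4],
    [6.8, 9, -1.4],
    [6.8, 9, -1.4],
    [6.8, 9, -1.4]
  ],
  "yaw": [0, 0, 0, 0, 0, 0]
}}

```text
clock: 1.85
position: [499.0, -120.6, 350.1]
ee_rot: [0.089, 0.996, 0.0, 0.0]
contact_force: [0.4, 0.2, -0.7]
gripper_width: 85.4
```

```bash
python3 - <<'E'
from h import *
i,K,W=grab("wrist","w1.png"); np.savez("w1.npz",i=i,K=K,W=W); print(read_state()["position"],W.round(2).tolist())
E
```

```text
[ 499.00154789 -120.71542182  350.14950285] [[0.18, 0.94, 0.3, 420.87], [0.98, -0.17, -0.05, -107.99], [0.0, 0.31, -0.95, 319.96], [0.0, 0.0, 0.0, 1.0]]
```

View pics/w1.png

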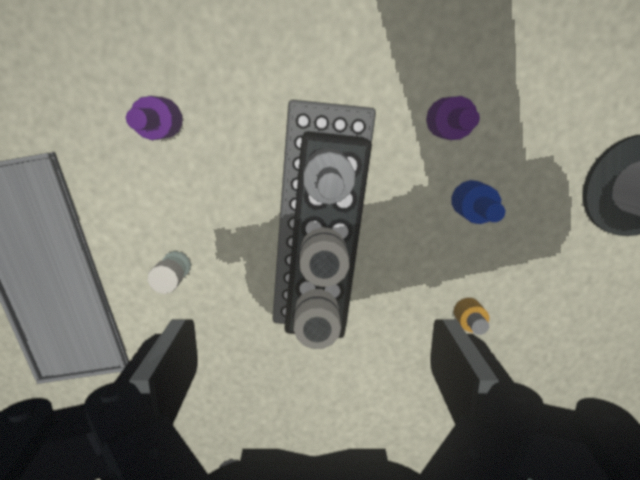

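Wrist view: follower knob top at (331,183), cartridge tops at (324,258) and (317,326), short rack top corners near (304,134), (371,142), (345,336), (286,332); long rack top corners (291,101), (375,109), (274,322).

```bash
python3 - <<'E'
from h import *
d=np.load("w1.npz");i,K,W=d["i"],d["K"],d["W"]
g=cv2.cvtColor(i,cv2.COLOR_BGR2GRAY)
c=cv2.HoughCircles(cv2.GaussianBlur(g[120:360,270:380],(3,3),0),cv2.HOUGH_GRADIENT,1,30,param1=80,param2=12,minRadius=12,maxRadius=32)
print((c[0]+[270,120,0]).round(1).tolist())
for n,p,z in(("knob",(331,183),114),("c1",(324,258),94),("c2",(317,326),94)): print(n,ray(K,W,p,z).round(1))
S=np.array([ray(K,W,p,64) for p in((304,134),(371,142),(345,336),(286,332))]);L=np.array([ray(K,W,p,32) for p in((291,101),(375,109),(274,322))])
for n,Q in(("S",S),("L",L)):
  print(n,Q.round(1)[:,:2].tolist(),"w",np.linalg.norm(Q[1]-Q[0]),"l",np.linalg.norm(Q[-1]-Q[0]),"ang",np.degrees(np.arctan2(*(Q[-1]-Q[0])[1::-1])))
print("Sc",S.mean(0),"Lc",(L[1]+L[2])/2)
E
```

```text
[[328.5, 177.5, 25.8], [315.5, 323.5, 24.6], [324.5, 259.5, 25.7], [309.5, 230.5, 31.4], [311.5, 149.5, 28.0], [295.5, 285.5, 21.3], [339.5, 232.5, 14.0], [346.5, 121.5, 15.8]]
knob [ 457.  -105.1  114. ]
c1 [ 503.7 -116.2   94. ]
c2 [ 547.6 -128.2   94. ]
S [[433.4, -115.7], [445.3, -76.2], [575.9, -112.6], [565.2, -153.4]] w 41.263012389008765 l 137.12773029411957 ang -15.989489693458042
L [[412.4, -121.2], [427.4, -66.6], [572.7, -166.7]] w 56.621978818844234 l 166.62243200272133 ang -15.839453792459105
Sc [ 504.95400312 -114.45805986   64.        ] Lc [ 500.08172299 -116.67520225   32.        ]
```

{"method": "apply_moves", "body": {
  "fingers": [0, 0, 0, 0, 0, 0, 1, 1, 1, 1],
  "dp": [
    [4.8, -0.75, 0],
    [4.8, -0.75, 0],
    [4.8, -0.75, -5],
    [4.8, -0.75, -10],
    [4.8, -0.75, -10.2],
    [4.8, -0.75, -10.2],
    [4.8, -0.75, -10.2],
    [4.8, -0.75, -10.2],
    [4.8, -0.75, -10.2],
    [4.8, -0.75, -10.2]
  ],
  "yaw": [-5.3, -5.3, -5.3, -5.3, -5.3, -5.3, -5.3, -5.3, -5.3, -5.3]
}}

```text
clock: 2.9
position: [547.3, -128.2, 249.7]
ee_rot: [0.135, 0.991, 0.001, 0.002]
contact_force: [-4.7, 2.5, 26.5]
gripper_width: 28.2
```

{"method": "apply_moves", "body": {
  "fingers": [1, 1, 1],
  "dp": [
    [0, 0, 0],
    [0, 0, 0],
    [0, 0, 0]
  ],
  "yaw": [0, 0, 0]
}}

```text
clock: 3.2
position: [547.3, -128.1, 250.0]
ee_rot: [0.135, 0.991, 0.001, 0.002]
contact_force: [-1.0, 0.9, 2.5]
gripper_width: 28.1
```

```bash
python3 - <<'E'
from h import *
i,K,W=grab("wrist"); s=grab("side")[0]
a=i[150:480,160:480]; b=cv2.resize(s[220:320,300:430],None,fx=3.3,fy=3.3,interpolation=cv2.INTER_CUBIC)
cv2.imwrite("pics/g1.png",np.hstack([a,b]));print(read_state()["contact_force"])
E
```

```text
[-1.81100234  0.35822793  3.55264959]
```

View pics/g1.png

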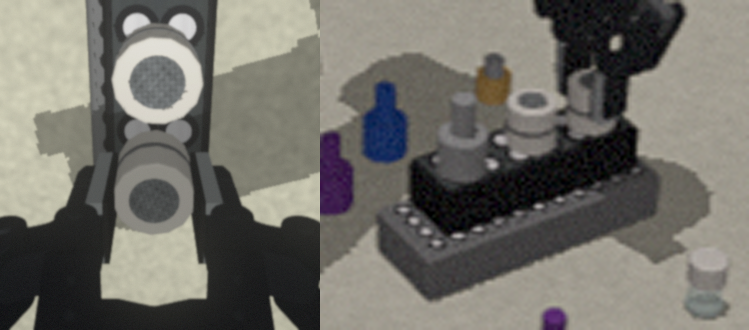

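Force was transient; both views show the cartridge between the pads. Lift and go near the magazine for a close look.

{"method": "apply_moves", "body": {
  "fingers": [1, 1, 1, 1, 1, 1, 1, 1, 1, 1],
  "dp": [
    [0, 0, 4],
    [0, 0, 8],
    [0, 0, 10],
    [-1.2, 5, 10],
    [-2.4, 10, 10],
    [-3.6, 15, 10],
    [-4.8, 20, 10],
    [-6.2, 25.8, 10],
    [-6.2, 25.8, 10],
    [-6.2, 25.8, 10]
  ],
  "yaw": [0, 0, 0, 0, 0, 0, 0, 0, 0, 0]
}}

```text
clock: 4.3
position: [484.8, 132.0, 349.7]
ee_rot: [0.133, 0.991, 0.001, 0.002]
contact_force: [0.1, -0.1, -0.4]
gripper_width: 28.1
```

```bash
python3 - <<'E'
from h import *
i,K,W=grab("wrist","w2.png"); np.savez("w2.npz",i=i,K=K,W=W); print(read_state()["position"],read_state()["gripper_width"])
E
```

```text
[484.98775378 130.78620281 349.6090319 ] 27.795241699906484
```

View pics/w2.png

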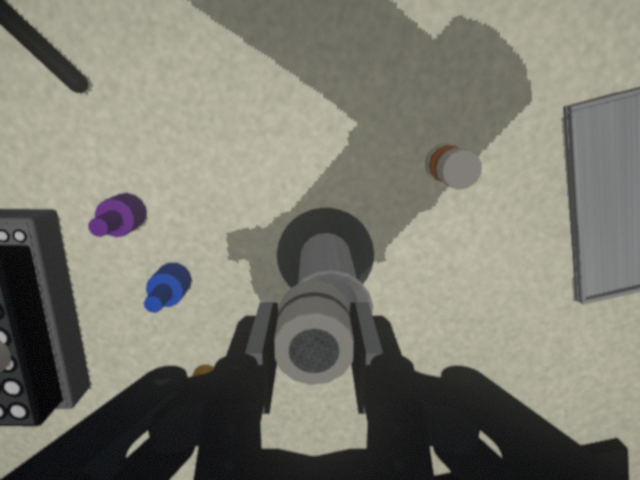

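The mouth at about (325,315) is hidden behind the held cartridge; shift +x so it becomes clear.

{"method": "apply_moves", "body": {
  "fingers": [1, 1, 1, 1],
  "dp": [
    [5, 0, 0],
    [8.5, 0, 0],
    [8.5, 0, 0],
    [8.5, 0, 0]
  ],
  "yaw": [0, 0, 0, 0]
}}

```text
clock: 4.75
position: [570.5, 129.3, 348.4]
ee_rot: [0.135, 0.991, -0.0, 0.0]
contact_force: [-0.9, -1.1, -0.2]
gripper_width: 27.9
```

```bash
python3 - <<'E'
from h import *
i,K,W=grab("wrist"); np.savez("w3.npz",i=i,K=K,W=W); print(read_state()["position"],proj(K,W,(523,132,100)))
cv2.imwrite("pics/w3.png",cv2.resize(i[80:330,190:450],None,fx=2.3,fy=2.3,interpolation=cv2.INTER_CUBIC))
E
```

```text
[569.79388586 129.44327232 348.72914972] [297.21641961 174.23707641]
```

View pics/w3.png

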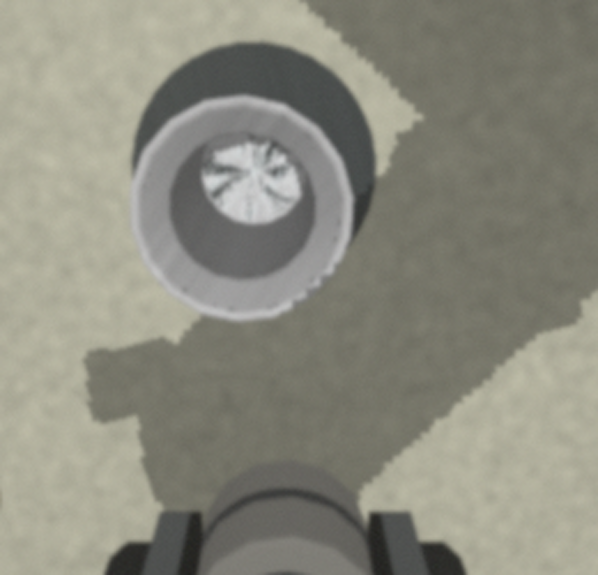

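The mouth ring is clear: outer circle centred at full-image (295.2,170.7), radius 48 px as expected.

```bash
python3 - <<'E'
from h import *
d=np.load("w3.npz");K,W=d["K"],d["W"]
m=ray(K,W,(295.2,170.7),100);print("mouth",m, 'foot',ray(K,W,(190+255/2.3,80+163/2.3),6))
d=np.load("w2.npz");K,W,i=d["K"],d["W"],d["i"]
print("held",ray(K,W,(313.5,344.5),349.6-155.9)-[485,130.8,0])
for n,p in(("side",(282,203)),("scene",(338,265))):
    _,K,W=grab(n); print(n,proj(K,W,m))
E
```

```text
mouth [520.90626227 131.48985414 100.        ] foot [519.4288907  132.21158531   6.        ]
held [-3.35286251e-01  4.26674064e-02  1.93700000e+02]
side [281.03113207 202.63059677]
scene [338.46356598 263.10756532]
```

{"method": "apply_moves", "body": {
  "fingers": [1, 1, 1, 1, 1, 1, 1],
  "dp": [
    [-4.9, 0.2, 0],
    [-4.9, 0.2, 0],
    [-4.9, 0.2, 0],
    [-4.9, 0.2, -4],
    [-4.9, 0.2, -6.5],
    [-4.9, 0.2, -7.2],
    [-4.9, 0.2, -7.2]
  ],
  "yaw": [0, 0, 0, 0, 0, 0, 0]
}}

```text
clock: 5.6
position: [520.8, 132.1, 277.3]
ee_rot: [0.134, 0.991, -0.0, 0.001]
contact_force: [-0.0, 0.2, 0.4]
gripper_width: 27.7
```

{"method": "apply_moves", "body": {
  "fingers": [0, 0, 0, 0, 0, 0, 0, 0, 0, 0],
  "dp": [
    [0, 0, 0],
    [0, 0, 0],
    [0, 0, 0],
    [0, 0, 4],
    [0, 0, 7.3],
    [-0.4, -5, 7.3],
    [-0.8, -10, 7.3],
    [-1.2, -15, 7.3],
    [-1.6, -20, 7.3],
    [-1.7, -24.8, 7.3]
  ],
  "yaw": [0, 0, 0, 0, 0, 0, 0, 0, 0, 0]
}}

```text
clock: 6.6
position: [503.1, -117.8, 351.4]
ee_rot: [0.134, 0.991, -0.0, 0.002]
contact_force: [1.3, 0.0, 0.3]
gripper_width: 85.5
```

```bash
python3 - <<'E'
from h import *
i,K,W=grab("wrist"); s=read_state();print(s["position"]); print(proj(K,W,(503.7,-116.2,94)),proj(K,W,(460.3,-104,114)))
g=cv2.cvtColor(i,cv2.COLOR_BGR2GRAY)
sd=grab("side")[0]
cv2.imwrite("pics/w4.png",np.hstack([i[100:420,200:440],cv2.resize(sd[180:260,250:320],None,fx=4,fy=4,interpolation=cv2.INTER_CUBIC)]))
E
```

```text
[ 502.69235239 -122.82506323  351.20696737]
[318.29497976 249.82180783] [319.62892354 179.16403349]
```

View pics/w4.png

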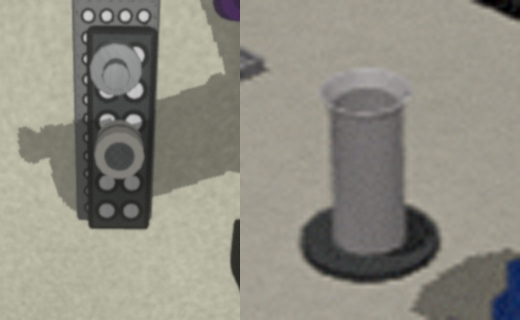

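Cartridge 1 is in the tube, the second sits at (319.5,252) within 2 mm of the prediction. The arm is still settling, so I settle first.

{"method": "apply_moves", "body": {
  "fingers": [0, 0],
  "dp": [
    [0.2, 0.6, -5],
    [0.2, 0.6, -5]
  ],
  "yaw": [0, 0]
}}

```text
clock: 6.9
position: [502.8, -114.5, 296.8]
ee_rot: [0.139, 0.99, -0.001, -0.004]
contact_force: [-1.7, -0.1, -0.3]
gripper_width: 85.8
```

{"method": "apply_moves", "body": {
  "fingers": [0, 0, 0, 1, 1, 1, 1, 1, 1],
  "dp": [
    [0.2, -0.1, 0],
    [0.2, -0.1, -4.8],
    [0.2, -0.1, -4.8],
    [0.2, -0.1, -4.8],
    [0.2, -0.1, -4.8],
    [0.2, -0.1, -4.8],
    [0.2, -0.1, -4.8],
    [0.2, -0.1, -4.8],
    [0.2, -0.1, -4.8]
  ],
  "yaw": [0, 0, 0, 0, 0, 0, 0, 0, 0]
}}

```text
clock: 7.8
position: [505.5, -115.5, 250.8]
ee_rot: [0.139, 0.99, -0.001, -0.002]
contact_force: [-0.7, 1.4, 5.7]
gripper_width: 27.6
```

{"method": "apply_moves", "body": {
  "fingers": [1, 1, 1, 1, 1, 1, 1, 1, 1, 1],
  "dp": [
    [0, 0, 4],
    [0, 0, 8],
    [0, 0, 10],
    [0.3, 5, 10],
    [0.6, 10, 10],
    [0.9, 15, 10],
    [1.2, 20, 10],
    [1.5, 24.7, 10],
    [1.5, 24.7, 10],
    [1.5, 24.7, 10]
  ],
  "yaw": [0, 0, 0, 0, 0, 0, 0, 0, 0, 0]
}}

```text
clock: 8.8
position: [520.2, 132.6, 351.2]
ee_rot: [0.137, 0.991, -0.0, -0.002]
contact_force: [-0.2, 1.1, -0.5]
gripper_width: 27.7
```

{"method": "apply_moves", "body": {
  "fingers": [1, 1],
  "dp": [
    [0, 0, 0],
    [0, 0, 0]
  ],
  "yaw": [0, 0]
}}

```text
clock: 9.0
position: [520.0, 131.5, 351.5]
ee_rot: [0.138, 0.99, -0.0, -0.002]
contact_force: [0.3, -0.3, 0.8]
gripper_width: 27.7
```

{"method": "apply_moves", "body": {
  "fingers": [1, 1, 1, 1, 1, 0, 0, 0, 0, 0],
  "dp": [
    [0.1, 0, -4],
    [0.1, 0, -6.5],
    [0.1, 0, -7.4],
    [0.1, 0, -7.4],
    [0.1, 0, -7.4],
    [0.1, 0, -7.4],
    [0.1, 0, -7.4],
    [0.1, 0, -7.4],
    [0.1, 0, -4],
    [0.1, 0, 0]
  ],
  "yaw": [0, 0, 0, 0, 0, 0, 0, 0, 0, 0]
}}

```text
clock: 10.0
position: [520.9, 131.2, 350.7]
ee_rot: [0.138, 0.99, -0.002, -0.004]
contact_force: [1.1, -0.0, 0.4]
gripper_width: 85.4
```

{"method": "apply_moves", "body": {
  "fingers": [0, 0, 0, 0, 0, 0, 0, 0],
  "dp": [
    [-1, -5, 0],
    [-2, -10, 0],
    [-3, -15, 0],
    [-4, -20, 0],
    [-4.1, -23.6, 0],
    [-4.1, -23.6, 0],
    [-4.1, -23.6, 0],
    [-4.1, -23.6, 0]
  ],
  "yaw": [0, 0, 0, 0, 0, 0, 0, 0]
}}

```text
clock: 10.8
position: [480.0, -104.3, 350.7]
ee_rot: [0.138, 0.99, -0.002, -0.004]
contact_force: [0.5, -0.6, 0.1]
gripper_width: 85.4
```

```bash
python3 - <<'E'
from h import *
i,K,W=grab("wrist"); np.savez("w5.npz",i=i,K=K,W=W); s=read_state();print(s["position"],proj(K,W,(458.5,-104.5,114)))
sd=grab("side")[0]
a=cv2.resize(i[120:360,220:420],None,fx=2,fy=2,interpolation=cv2.INTER_CUBIC)
cv2.imwrite("pics/w5.png",np.hstack([a,cv2.resize(sd[180:276,250:320],None,fx=5,fy=5,interpolation=cv2.INTER_CUBIC)]))
E
```

```text
[ 480.10493869 -103.91219081  350.71850649] [306.48489206 229.9481159 ]
```

View pics/w5.png

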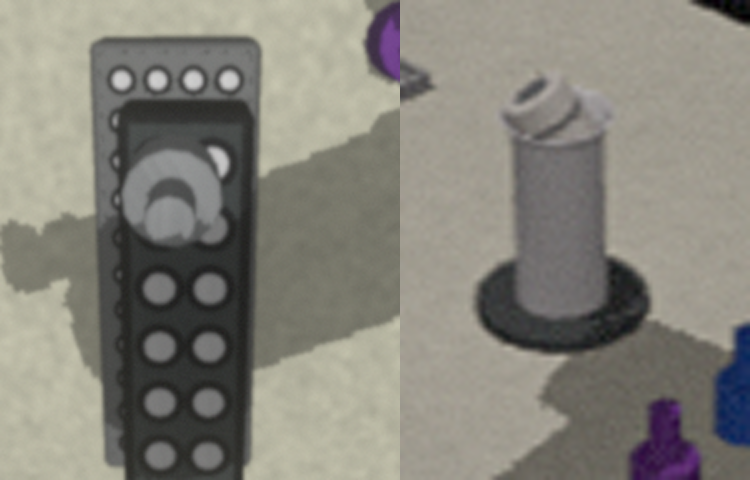

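The second cartridge jammed, tilted in the mouth (side crop, right). The follower's knob is at full-image (305,229.5), i.e. about (458,-105). I go back and look at the jam from close by.

{"method": "apply_moves", "body": {
  "fingers": [0, 0, 0, 0, 0, 0, 0, 0, 0],
  "dp": [
    [2, 5, 0],
    [4, 10, 0],
    [6, 15, 0],
    [8, 20, 0],
    [9, 23.5, 0],
    [9, 23.5, 0],
    [9, 23.5, 0],
    [9, 23.5, 0],
    [9, 23.5, 0]
  ],
  "yaw": [0, 0, 0, 0, 0, 0, 0, 0, 0]
}}

```text
clock: 11.8
position: [569.7, 130.5, 350.8]
ee_rot: [0.138, 0.99, -0.002, -0.004]
contact_force: [-0.8, 0.4, 0.8]
gripper_width: 85.3
```

```bash
python3 - <<'E'
from h import *
i,K,W=grab("wrist"); np.savez("w6.npz",i=i,K=K,W=W); s=read_state();print(s["position"],proj(K,W,(520.6,131.7,100)))
sc=grab("scene")[0]
a=cv2.resize(i[80:320,190:430],None,fx=2,fy=2,interpolation=cv2.INTER_CUBIC)
cv2.imwrite("pics/w6.png",np.hstack([a,cv2.resize(sc[240:320,310:360],None,fx=6,fy=6,interpolation=cv2.INTER_CUBIC)]))
E
```

```text
[569.76595149 130.29824679 350.90776352] [295.60407135 175.22557076]
```

View pics/w6.png

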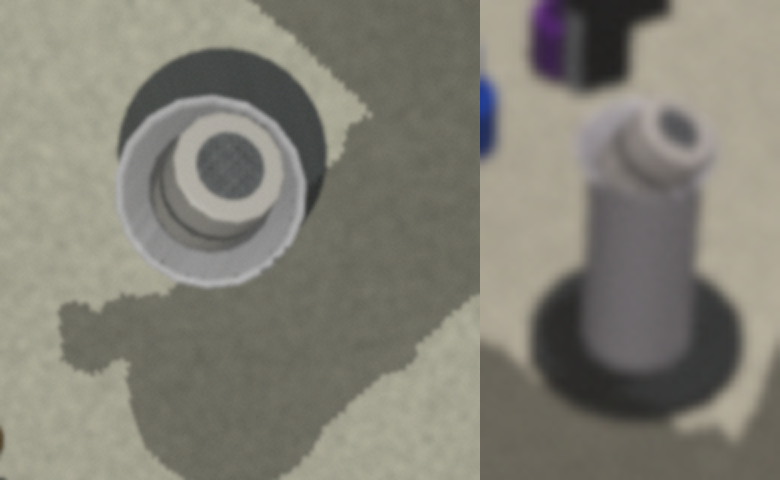

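The cartridge leans toward −x,+y, (304.5,162.5) against the mouth centre (296,175.5). I turn the jaws to that direction (about 147°) and squeeze just above the mouth to square it up.

{"method": "apply_moves", "body": {
  "fingers": [0, 0, 0, 0, 0, 0, 0, 0, 0, 0],
  "dp": [
    [-2, 0.1, 0],
    [-4.9, 0.14, 0],
    [-4.9, 0.14, 0],
    [-4.9, 0.14, 0],
    [-4.9, 0.14, 0],
    [-4.9, 0.14, 0],
    [-4.9, 0.14, 0],
    [-4.9, 0.14, 0],
    [-4.9, 0.14, 0],
    [-4.9, 0.14, 0]
  ],
  "yaw": [8, 16, 24, 32, 40, 48, 56, 64, 73, 73]
}}

```text
clock: 12.9
position: [520.7, 130.8, 351.3]
ee_rot: [-0.478, 0.879, -0.004, -0.002]
contact_force: [-0.7, 0.3, -0.4]
gripper_width: 85.5
```

{"method": "apply_moves", "body": {
  "fingers": [0, 0, 0, 0, 1, 1, 1, 1, 1, 1],
  "dp": [
    [0, 0.1, -4],
    [0, 0.1, -6.5],
    [0, 0.1, -7.3],
    [0, 0.1, -7.3],
    [0, 0.1, -7.3],
    [0, 0.1, -7.3],
    [0, 0.1, -7.3],
    [0, 0.1, -7.3],
    [0, 0.1, -7.3],
    [0, 0.1, -7.3]
  ],
  "yaw": [0, 0, 0, 0, 0, 0, 0, 0, 0, 0]
}}

```text
clock: 13.9
position: [522.4, 134.1, 287.5]
ee_rot: [-0.48, 0.877, -0.005, 0.004]
contact_force: [-14.3, 10.6, 41.2]
gripper_width: 0.9
```

```bash
python3 - <<'E'
from h import *
i,K,W=grab("wrist"); sc=grab("scene")[0]; sd=grab("side")[0]
f=lambda a:cv2.resize(a,(260,416),interpolation=cv2.INTER_CUBIC)
cv2.imwrite("pics/w7.png",np.hstack([f(sc[230:310,310:360]),f(sd[165:245,257:307]),f(i[64:480,190:450])]));print(read_state()["contact_force"])
E
```

```text
[ 0.22811693 -0.31252146 -0.32400765]
```

View pics/w7.png

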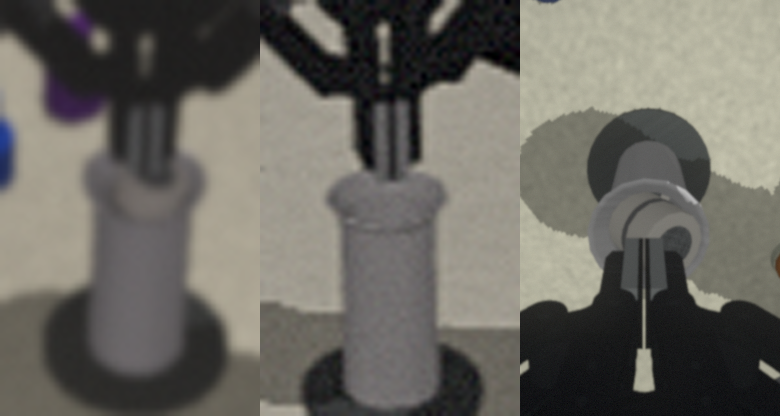

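The fingers closed fully above it: the cartridge is still tilted, now lower in the mouth. Lift and look.

{"method": "apply_moves", "body": {
  "fingers": [1, 1, 1, 1, 1],
  "dp": [
    [0, 0, 3],
    [1.3, 2, 6.5],
    [2.7, 4, 6.5],
    [2.7, 4, 6.5],
    [2.7, 4, 6.5]
  ],
  "yaw": [0, 0, 0, 0, 0]
}}

```text
clock: 14.55
position: [547.7, 172.4, 345.0]
ee_rot: [-0.478, 0.878, -0.003, 0.0]
contact_force: [-0.1, -0.5, 0.6]
gripper_width: -0.1
```

```bash
python3 - <<'E'
from h import *
i,K,W=grab("wrist"); np.savez("w8.npz",i=i,K=K,W=W); s=read_state();p=proj(K,W,(520.6,131.7,100));print(s["position"],p,W.round(2)[:3,:3].tolist())
x,y=p.astype(int)
sd=grab("side")[0]
a=cv2.resize(i[y-70:y+70,x-70:x+70],None,fx=3,fy=3,interpolation=cv2.INTER_CUBIC)
cv2.imwrite("pics/w8.png",np.hstack([a,cv2.resize(sd[180:264,245:315],(350,420),interpolation=cv2.INTER_CUBIC)]))
E
```

```text
[547.50512457 171.99877911 344.85064516] [318.84255613 174.96941931] [[-0.84, 0.51, 0.17], [0.54, 0.8, 0.26], [-0.0, 0.31, -0.95]]
```

View pics/w8.png

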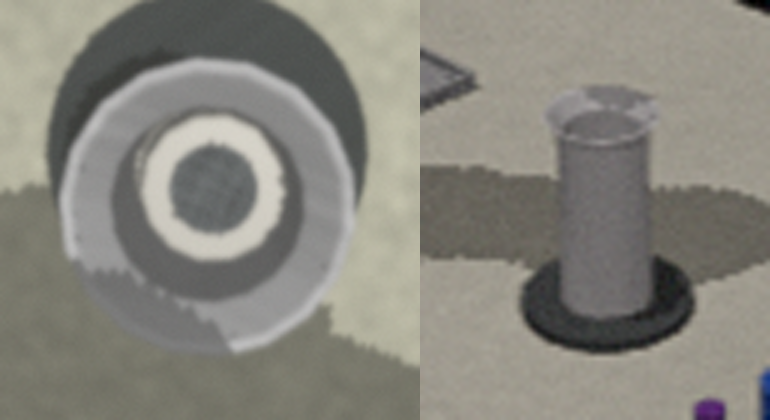

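The lift freed it: the cartridge is now upright, its top ring is about 36 mm below the mouth (expected 34). The follower is next.

{"method": "apply_moves", "body": {
  "fingers": [1, 1, 0, 0, 0, 0, 0, 0, 0, 0],
  "dp": [
    [-1, -4, 0.5],
    [-2, -8, 0.5],
    [-3, -12, 0.5],
    [-4.5, -16, 0.5],
    [-6, -20, 0.5],
    [-7.5, -24, 0.5],
    [-8.95, -27.7, 0.5],
    [-8.95, -27.7, 0.5],
    [-8.95, -27.7, 0.5],
    [-8.95, -27.7, 0.5]
  ],
  "yaw": [-8, -16, -24, -32, -40, -48, -56, -64, -72.5, -72.5]
}}

```text
clock: 15.65
position: [457.1, -105.9, 349.5]
ee_rot: [0.135, 0.991, -0.003, -0.003]
contact_force: [-0.0, -0.8, -0.1]
gripper_width: 85.4
```

{"method": "apply_moves", "body": {
  "fingers": [0, 0],
  "dp": [
    [0, 0, 0],
    [0, 0, 0]
  ],
  "yaw": [0, 0]
}}

```text
clock: 15.85
position: [456.7, -106.0, 349.3]
ee_rot: [0.134, 0.991, -0.003, -0.003]
contact_force: [-0.6, -0.2, -0.1]
gripper_width: 85.7
```

{"method": "apply_moves", "body": {
  "fingers": [0, 0, 0, 0, 1, 1, 1, 1, 1, 1],
  "dp": [
    [0.15, 0.1, -4],
    [0.15, 0.1, -7.5],
    [0.15, 0.1, -8.2],
    [0.15, 0.1, -8.2],
    [0.15, 0.1, -8.2],
    [0.15, 0.1, -8.2],
    [0.15, 0.1, -8.2],
    [0.15, 0.1, -8.2],
    [0.15, 0.1, -8.2],
    [0.15, 0.1, -8.2]
  ],
  "yaw": [0, 0, 0, 0, 0, 0, 0, 0, 0, 0]
}}

```text
clock: 16.85
position: [458.4, -104.9, 267.7]
ee_rot: [0.134, 0.991, -0.003, -0.003]
contact_force: [-0.2, 0.7, 3.7]
gripper_width: 11.5
```

{"method": "apply_moves", "body": {
  "fingers": [1, 1],
  "dp": [
    [0, 0, 0],
    [0, 0, 0]
  ],
  "yaw": [0, 0]
}}

```text
clock: 17.05
position: [458.4, -104.9, 267.8]
ee_rot: [0.134, 0.991, -0.003, -0.003]
contact_force: [-0.8, -0.3, 1.0]
gripper_width: 11.6
```

{"method": "apply_moves", "body": {
  "fingers": [1, 1, 1, 1, 1, 1, 1, 1, 1, 1],
  "dp": [
    [0, 0, 4],
    [0, 0, 8.3],
    [1.2, 4.5, 8.3],
    [2.4, 9, 8.3],
    [3.6, 13.5, 8.3],
    [4.8, 18, 8.3],
    [6.2, 23.65, 8.3],
    [6.2, 23.65, 8.3],
    [6.2, 23.65, 8.3],
    [6.2, 23.65, 8.3]
  ],
  "yaw": [0, 0, 0, 0, 0, 0, 0, 0, 0, 0]
}}

```text
clock: 18.05
position: [519.9, 130.9, 350.1]
ee_rot: [0.134, 0.991, -0.004, -0.004]
contact_force: [0.0, -0.1, -1.8]
gripper_width: 11.6
```

```bash
python3 - <<'E'
from h import *
i,K,W=grab("wrist"); s=read_state();print(s["position"],s["gripper_width"]); t=s["position"]
print("if centred: knob top",proj(K,W,t+[0,0,-153.8]),"body top",proj(K,W,t+[0,0,-177.8]),"underside",proj(K,W,t+[0,0,-203.8]),"mouth",proj(K,W,(520.6,131.7,100)))
cv2.imwrite("pics/w9.png",cv2.resize(i[220:420,230:400],None,fx=3,fy=3,interpolation=cv2.INTER_CUBIC))
E
```

```text
[519.88003951 130.4050707  350.34227988] 11.54307522987296
if centred: knob top [319.45451719 351.71914605] body top [319.05511193 318.69930661] underside [318.73103491 291.90704268] mouth [320.81982336 258.68651849]
```

View pics/w9.png

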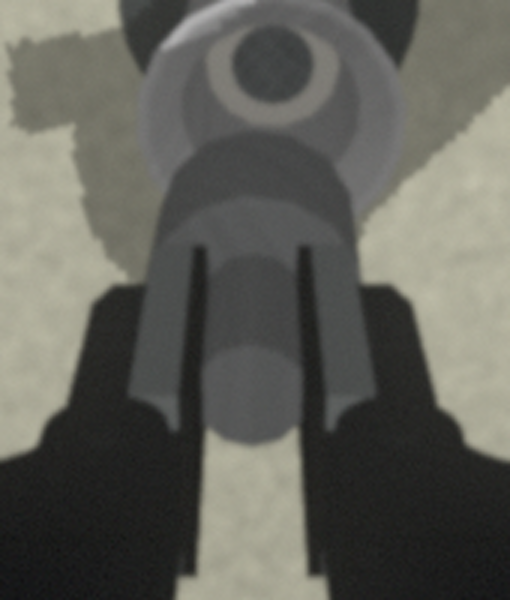

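The knob is held; it appears about 2 mm to −y of the ideal axis, mostly from a small tool tilt (about 0.6°). I correct for that and go down, watching the force.

{"method": "apply_moves", "body": {
  "fingers": [1, 1, 1, 1, 1],
  "dp": [
    [0.15, 0.3, 0],
    [0.15, 0.3, -2],
    [0.15, 0.3, -4.5],
    [0.15, 0.3, -4.5],
    [0.15, 0.3, -4.5]
  ],
  "yaw": [0, 0, 0, 0, 0]
}}

```text
clock: 18.6
position: [521.6, 132.7, 305.7]
ee_rot: [0.135, 0.991, -0.004, -0.003]
contact_force: [-0.0, -0.4, -1.0]
gripper_width: 11.9
```

{"method": "apply_moves", "body": {
  "fingers": [1, 1, 1, 1, 1],
  "dp": [
    [0, 0, -0.4],
    [0, 0, -0.8],
    [0, 0, -1.2],
    [0, 0, -1.6],
    [0, 0, -1.6]
  ],
  "yaw": [0, 0, 0, 0, 0]
}}

```text
clock: 19.1
position: [521.4, 132.7, 289.0]
ee_rot: [0.135, 0.991, -0.004, -0.004]
contact_force: [0.1, -0.1, -1.8]
gripper_width: 11.4
```

{"method": "apply_moves", "body": {
  "fingers": [1, 1, 1, 1, 0, 0, 0, 0, 0, 0],
  "dp": [
    [0, 0, -0.4],
    [0, 0, -0.8],
    [0, 0, -1],
    [0, 0, -1],
    [0, 0, -1],
    [0, 0, -1],
    [0, 0, -1],
    [0, 0, 0],
    [0, 0, 3],
    [0, 0, 6.5]
  ],
  "yaw": [0, 0, 0, 0, 0, 0, 0, 0, 0, 0]
}}

```text
clock: 20.1
position: [521.2, 132.5, 354.7]
ee_rot: [0.135, 0.991, -0.005, -0.005]
contact_force: [0.8, 1.7, 0.2]
gripper_width: 85.4
```

{"method": "apply_moves", "body": {
  "fingers": [0, 0, 0, 0, 0, 0, 0, 0, 0],
  "dp": [
    [-0.3, -5, 0],
    [-0.6, -10, 0],
    [-0.9, -15, 0],
    [-1.2, -20, 0],
    [-1.5, -24.65, 0],
    [-1.5, -24.65, 0],
    [-1.5, -24.65, 0],
    [-1.5, -24.65, 0],
    [-1.5, -24.65, 0]
  ],
  "yaw": [0, 0, 0, 0, 0, 0, 0, 0, 0]
}}

```text
clock: 21.0
position: [506.4, -112.8, 355.0]
ee_rot: [0.134, 0.991, -0.005, -0.005]
contact_force: [-0.3, 0.6, -0.5]
gripper_width: 85.2
```

```bash
python3 - <<'E'
from h import *
i,K,W=grab("wrist"); np.savez("w10.npz",i=i,K=K,W=W); s=read_state();print(s["position"])
print("tool z",R.from_quat(s["ee_rot"]).as_matrix()[:,2])
sd,Ks,Ws=grab("side"); print("knob top exp",proj(Ks,Ws,(520.6,131.7,116)),"mouth",proj(Ks,Ws,(520.6,131.7,100)))
cv2.imwrite("pics/w10.png",np.hstack([cv2.resize(i[100:350,220:420],(400,500),interpolation=cv2.INTER_CUBIC),cv2.resize(sd[175:275,245:315],(350,500),interpolation=cv2.INTER_CUBIC)]))
# dark (black) rack top mask -> minAreaRect at z=64
h=cv2.cvtColor(i,cv2.COLOR_BGR2GRAY); m=(h<62).astype(np.uint8)*255; m[345:]=0
m=cv2.morphologyEx(m,cv2.MORPH_CLOSE,np.ones((25,25)))
for c in cv2.findContours(m,cv2.RETR_EXTERNAL,cv2.CHAIN_APPROX_NONE)[0]:
    if cv2.contourArea(c)>3000:
        P=np.array([ray(K,W,p[0],64)[:2] for p in c],np.float32); print(cv2.minAreaRect(P),cv2.boundingRect(c))
E
```

```text
[ 506.41529013 -112.7673147   354.94720241]
tool z [-0.01060341 -0.00837372 -0.99990872]
knob top exp [280.67541193 196.2070783 ] mouth [280.86356535 202.64695978]
((503.84295654296875, -115.94168090820312), (46.924720764160156, 137.857421875), 74.45805358886719) (280, 129, 73, 199)
((503.0550842285156, 75.22188568115234), (38.014076232910156, 62.37657928466797), 88.16329956054688) (577, 102, 63, 100)
```

View pics/w10.png

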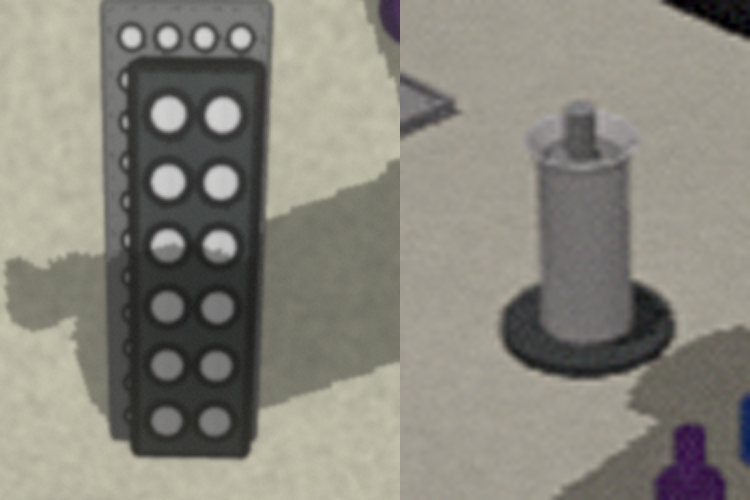

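Follower seated: knob top seen at (281,195.6), expected (280.7,196.2). The short rack centre is (504,-115.5), angle −15.5°, so the jaws already match. Grasp it.

{"method": "apply_moves", "body": {
  "fingers": [0, 0, 0, 0, 0, 0, 1, 1, 1, 1],
  "dp": [
    [-0.1, -0.15, -4],
    [-0.1, -0.15, -8],
    [-0.1, -0.15, -12],
    [-0.1, -0.15, -14.1],
    [-0.1, -0.15, -14.1],
    [-0.1, -0.15, -14.1],
    [-0.1, -0.15, -14.1],
    [-0.1, -0.15, -14.1],
    [-0.1, -0.15, -14.1],
    [-0.1, -0.15, -14.1]
  ],
  "yaw": [0, 0, 0, 0, 0, 0, 0, 0, 0, 0]
}}

```text
clock: 22.1
position: [506.0, -114.2, 215.5]
ee_rot: [0.133, 0.991, -0.005, -0.003]
contact_force: [-1.0, 1.5, 5.7]
gripper_width: 43.0
```

{"method": "apply_moves", "body": {
  "fingers": [1, 1, 1],
  "dp": [
    [0, 0, 0],
    [0, 0, 0],
    [0, 0, 0]
  ],
  "yaw": [0, 0, 0]
}}

```text
clock: 22.4
position: [505.8, -114.2, 215.6]
ee_rot: [0.133, 0.991, -0.005, -0.003]
contact_force: [-0.6, 1.1, 1.8]
gripper_width: 42.6
```

{"method": "apply_moves", "body": {
  "fingers": [1, 1, 1, 1, 1, 1, 1, 1, 1, 1],
  "dp": [
    [0, 0, 2],
    [0, 0, 5],
    [0, 0, 9],
    [0, 0, 13],
    [0, 0, 16],
    [0.3, 4, 16],
    [0.6, 8, 16],
    [0.9, 12, 16],
    [1.2, 16, 16],
    [1.5, 20, 16]
  ],
  "yaw": [0, 0, 0, 0, 0, 3, 6, 9, 12, 15.3]
}}

```text
clock: 23.4
position: [520.4, 87.1, 375.0]
ee_rot: [-0.001, 1.0, -0.005, -0.003]
contact_force: [1.1, -0.1, -2.8]
gripper_width: 42.7
```

```bash
python3 - <<'E'
from h import *
s=read_state();print(s["position"],s["gripper_width"])
d=np.load("w2.npz");K,W=d["K"],d["W"]
for p in((566,104),(578,301)): print(ray(K,W,p,10).round(1), "exp (456|620,332)")
for n in("side","scene"):
    i,K,W=grab(n)
    for c in((456,332),(620,332),(620,400),(456,400)): print(n,c,proj(K,W,(*c,10)).round(1))
    p=proj(K,W,(538,366,5)).astype(int)
    cv2.imwrite(f"pics/{n}bay.png",i[p[1]-45:p[1]+45,p[0]-60:p[0]+60])
a,b=[cv2.resize(cv2.imread(f"pics/{n}bay.png"),None,fx=3.3,fy=3.3,interpolation=cv2.INTER_CUBIC) for n in("side","scene")]
cv2.imwrite("pics/bay.png",np.hstack([a,b]))
# colour-mask trays again with outer outline (darker rim incl.)
E
```

```text
[520.38171055  87.1457003  374.97436371] 42.708937274028344
[452.9 328.5  10. ] exp (456|620,332)
[614.8 326.3  10. ] exp (456|620,332)
side (456, 332) [204.2 216.8]
side (620, 332) [255.6 193.6]
side (620, 400) [238.3 185. ]
side (456, 400) [187.  207.1]
scene (456, 332) [421.6 335.2]
scene (620, 332) [361.6 373.4]
scene (620, 400) [385.1 397.2]
scene (456, 400) [445.7 356.1]
```

{"method": "apply_moves", "body": {
  "fingers": [1, 1, 1, 1, 1, 1, 1, 1, 1, 1],
  "dp": [
    [0.3, 4.5, 0],
    [0.6, 9, 0],
    [0.9, 13.5, 0],
    [1.2, 18, 0],
    [1.5, 22.5, 0],
    [1.76, 26, 0],
    [1.76, 28, 0],
    [1.76, 28, 0],
    [1.76, 28, -4],
    [1.76, 28, -8]
  ],
  "yaw": [0, 0, 0, 0, 0, 0, 0, 0, 0, 0]
}}

```text
clock: 24.5
position: [538.8, 368.5, 294.9]
ee_rot: [-0.002, 1.0, -0.004, -0.002]
contact_force: [-0.4, 0.3, -3.9]
gripper_width: 42.8
```

{"method": "apply_moves", "body": {
  "fingers": [1, 1, 1, 1, 1],
  "dp": [
    [0, 0, -2],
    [0, 0, -4],
    [0, 0, -6],
    [0, 0, -6],
    [0, 0, -6]
  ],
  "yaw": [0, 0, 0, 0, 0]
}}

```text
clock: 25.0
position: [539.1, 367.7, 234.8]
ee_rot: [-0.002, 1.0, -0.004, -0.002]
contact_force: [-0.1, 0.8, -1.3]
gripper_width: 43.4
```

{"method": "apply_moves", "body": {
  "fingers": [1, 1, 1, 1, 1, 1],
  "dp": [
    [-0.1, -0.1, -1],
    [-0.1, -0.1, -2],
    [-0.1, -0.1, -3],
    [-0.1, -0.1, -3.8],
    [-0.1, -0.1, -4.2],
    [-0.1, -0.1, -4.2]
  ],
  "yaw": [0, 0, 0, 0, 0, 0]
}}

```text
clock: 25.6
position: [537.9, 366.6, 191.8]
ee_rot: [-0.002, 1.0, -0.005, -0.003]
contact_force: [-0.1, -0.3, -2.7]
gripper_width: 42.5
```

{"method": "apply_moves", "body": {
  "fingers": [1, 1, 1, 1],
  "dp": [
    [0, 0, -0.2],
    [0, 0, -0.4],
    [0, 0, -0.5],
    [0, 0, -0.5]
  ],
  "yaw": [0, 0, 0, 0]
}}

```text
clock: 26.0
position: [537.9, 366.7, 187.6]
ee_rot: [-0.002, 1.0, -0.005, -0.003]
contact_force: [-1.7, 0.7, 1.8]
gripper_width: 42.6
```

Free passage below rim height, and contact at the floor height. Release and go up, then toward the long rack.

{"method": "apply_moves", "body": {
  "fingers": [0, 0, 0, 0, 0, 0, 0, 0, 0, 0],
  "dp": [
    [0, 0, -0.1],
    [0, 0, -0.1],
    [0, 0, -0.1],
    [0, 0, 1],
    [0, 0, 5],
    [0, 0, 10],
    [0, 0, 15],
    [0, -5, 17],
    [0, -10, 17],
    [-0.5, -15, 17]
  ],
  "yaw": [0, 0, 0, 0, 0, 0, 0, 0, 0, 0]
}}

```text
clock: 27.0
position: [533.2, 219.2, 359.8]
ee_rot: [-0.002, 1.0, -0.004, -0.001]
contact_force: [0.5, -1.1, 0.3]
gripper_width: 85.5
```

{"method": "apply_moves", "body": {
  "fingers": [0, 0, 0, 0, 0, 0, 0, 0, 0, 0],
  "dp": [
    [-0.5, -5, 0],
    [-1, -10, 0],
    [-1.5, -15, 0],
    [-2, -20, 0],
    [-2.5, -25, 0],
    [-3, -30, 0],
    [-3.2, -33.4, 0],
    [-3.2, -33.4, 0],
    [-3.2, -33.4, 0],
    [-3.2, -33.4, 0]
  ],
  "yaw": [-2, -4, -6, -8, -11, -13, -15.5, -15.5, -15.5, -15.5]
}}

```text
clock: 28.0
position: [501.2, -114.3, 360.3]
ee_rot: [0.132, 0.991, -0.003, -0.001]
contact_force: [-0.0, -0.1, -0.1]
gripper_width: 85.3
```

```bash
python3 - <<'E'
from h import *
i,K,W=grab("wrist"); s=read_state();print(s["position"]);z=R.from_quat(s["ee_rot"]).as_matrix()[:,2];print("z",z,"grasp off",155*z[:2])
g=cv2.cvtColor(i,cv2.COLOR_BGR2GRAY); 
m=((g<118)&(np.ptp(i.astype(int),axis=2)<12)).astype(np.uint8)*255; m[:,:200]=0;m[:,430:]=0;m[345:]=0
m=cv2.morphologyEx(m,cv2.MORPH_CLOSE,np.ones((17,17)));m=cv2.morphologyEx(m,cv2.MORPH_OPEN,np.ones((7,7)))
for c in cv2.findContours(m,cv2.RETR_EXTERNAL,cv2.CHAIN_APPROX_NONE)[0]:
    if cv2.contourArea(c)>3000:
        P=np.array([ray(K,W,p[0],32)[:2] for p in c],np.float32); print(cv2.minAreaRect(P),cv2.boundingRect(c))
# check short rack & follower in the fixed views
sd,Ks,Ws=grab("side"); sc,Kc,Wc=grab("scene")
for n,im,K2,W2 in(("side",sd,Ks,Ws),("scene",sc,Kc,Wc)):
    x,y=proj(K2,W2,(538,366,20)).astype(int); g2=cv2.cvtColor(im,cv2.COLOR_BGR2GRAY)[y-50:y+50,x-60:x+60]
    mm=cv2.morphologyEx((g2<60).astype(np.uint8)*255,cv2.MORPH_CLOSE,np.ones((7,7)))
    c=max(cv2.findContours(mm,cv2.RETR_EXTERNAL,cv2.CHAIN_APPROX_NONE)[0],key=cv2.contourArea)
    M=cv2.moments(c); print(n,"blob centroid",M["m10"]/M["m00"]+x-60,M["m01"]/M["m00"]+y-50,cv2.contourArea(c),"exp",proj(K2,W2,(538,366,24)))
A=cv2.resize(i[90:350,210:410],(300,390)); 
f=lambda im,K2,W2:cv2.resize(im[(q:=proj(K2,W2,(538,366,20)).astype(int))[1]-50:q[1]+50,q[0]-60:q[0]+60],(234,195),interpolation=cv2.INTER_CUBIC)
cv2.imwrite("pics/w11.png",np.hstack([A,np.vstack([f(sd,Ks,Ws),f(sc,Kc,Wc)])]))
E
```

```text
[ 501.3095232  -113.97888749  360.20263533]
z [-0.00271213 -0.00636538 -0.99997606] grasp off [-0.42038017 -0.9866343 ]
((506.4140930175781, -93.23986053466797), (125.16902923583984, 167.679931640625), 74.86280822753906) (265, 103, 165, 217)
side blob centroid 221.01032282282284 197.7209084084084 888.0 exp [221.60217111 195.26948302]
scene blob centroid 402.53439504534396 363.31884538818844 1507.0 exp [405.0472085  360.19557534]
```

View pics/w11.png

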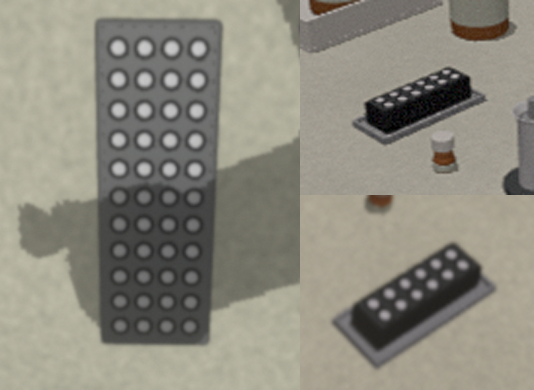

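Short rack lies inside its bay's rim in both views. Long rack top corners in full image: (274,102.7), (358,104), (349.3,318.7), (278,318.7).

```bash
python3 - <<'E'
from h import *
i,K,W=grab("wrist");s=read_state()
P=np.array([ray(K,W,p,32)[:2] for p in((274,102.7),(358,104),(349.3,318.7),(278,318.7))]);print(s["position"],P.round(1).tolist(),P.mean(0),cv2.minAreaRect(P.astype(np.float32)))
E
```

```text
[ 501.38206796 -113.81380345  359.93574847] [[411.5, -121.6], [427.5, -65.6], [587.8, -110.3], [572.8, -166.8]] [ 499.91833753 -116.0552127 ] ((500.0615234375, -116.04609680175781), (58.414791107177734, 167.47369384765625), 74.34300231933594)
```

{"method": "apply_moves", "body": {
  "fingers": [0, 0, 0, 0, 0, 0, 0, 1, 1, 1],
  "dp": [
    [-0.1, -0.12, -4],
    [-0.1, -0.12, -8],
    [-0.1, -0.12, -12],
    [-0.1, -0.12, -15],
    [-0.1, -0.12, -17.5],
    [-0.1, -0.12, -17.9],
    [-0.1, -0.12, -17.9],
    [-0.1, -0.12, -17.9],
    [-0.1, -0.12, -17.9],
    [-0.1, -0.12, -17.9]
  ],
  "yaw": [0, 0, 0, 0, 0, 0, 0, 0, 0, 0]
}}

```text
clock: 29.2
position: [501.0, -115.0, 183.0]
ee_rot: [0.131, 0.991, -0.003, 0.001]
contact_force: [-0.2, 0.6, 5.4]
gripper_width: 58.6
```

{"method": "apply_moves", "body": {
  "fingers": [1, 1, 1, 1, 1, 1, 1, 1],
  "dp": [
    [0, 0, 0],
    [0, 0, 0],
    [0, 0, 0],
    [0, 0, 0],
    [0, 0, 1],
    [0, 0, 2],
    [0, 0, 3],
    [0, 0, 3]
  ],
  "yaw": [0, 0, 0, 0, 0, 0, 0, 0]
}}

```text
clock: 30.0
position: [501.7, -114.9, 215.0]
ee_rot: [0.131, 0.991, -0.003, 0.003]
contact_force: [0.6, -0.0, -3.6]
gripper_width: 58.4
```

{"method": "apply_moves", "body": {
  "fingers": [1, 1, 1, 1, 1, 1, 1, 1, 1, 1],
  "dp": [
    [0, 0, 4],
    [0, 0, 8],
    [0.2, -4, 8],
    [0.4, -8, 8],
    [0.6, -12, 8],
    [0.8, -16, 8],
    [1, -20, 8],
    [1.28, -23.5, 8],
    [1.28, -23.5, 8],
    [1.28, -23.5, 8]
  ],
  "yaw": [0, 0, 2, 4, 6, 9, 12, 14.5, 14.5, 14.5]
}}

```text
clock: 31.0
position: [513.9, -350.5, 294.1]
ee_rot: [0.006, 1.0, -0.002, 0.002]
contact_force: [-1.3, 0.6, -3.0]
gripper_width: 58.4
```

{"method": "apply_moves", "body": {
  "fingers": [1, 1, 1, 1],
  "dp": [
    [0, 0, -2],
    [0, 0, -5],
    [0, 0, -6],
    [0, 0, -6]
  ],
  "yaw": [0, 0, 0, 0]
}}

```text
clock: 31.4
position: [513.4, -349.3, 232.3]
ee_rot: [0.006, 1.0, -0.001, 0.0]
contact_force: [-0.3, 0.0, -3.5]
gripper_width: 58.8
```

```bash
python3 - <<'E'
from h import *
d=np.load("w1.npz");K,W=d["K"],d["W"]
for p in((54,153),(128,366)): print(ray(K,W,p,10).round(1))
print(proj(K,W,(417.5,-309.5,10)),proj(K,W,(611.5,-309.5,10)))
sc=grab("side");_,K,W=sc
E
```

```text
[ 416.4 -303.5   10. ]
[ 604.2 -307.8   10. ]
[ 46.87689659 155.90496463] [128.75231388 373.22229806]
```

Both estimates agree within 4 mm; the rack is now at about (513.5,-350). Lower.

{"method": "apply_moves", "body": {
  "fingers": [1, 1, 1, 1, 1, 1],
  "dp": [
    [0, 0, -1],
    [0, 0, -2],
    [0, 0, -3],
    [0, 0, -3.7],
    [0, 0, -4.1],
    [0, 0, -4.1]
  ],
  "yaw": [0, 0, 0, 0, 0, 0]
}}

```text
clock: 32.05
position: [513.9, -349.8, 192.1]
ee_rot: [0.006, 1.0, -0.002, 0.001]
contact_force: [-0.5, -0.8, -3.1]
gripper_width: 59.0
```

{"method": "apply_moves", "body": {
  "fingers": [1, 1, 1, 1],
  "dp": [
    [0, 0, -0.2],
    [0, 0, -0.35],
    [0, 0, -0.4],
    [0, 0, -0.4]
  ],
  "yaw": [0, 0, 0, 0]
}}

```text
clock: 32.45
position: [513.9, -349.8, 188.2]
ee_rot: [0.006, 1.0, -0.002, 0.001]
contact_force: [-0.0, -0.2, -3.4]
gripper_width: 58.9
```

{"method": "apply_moves", "body": {
  "fingers": [1, 1, 1],
  "dp": [
    [0, 0, -0.1],
    [0, 0, -0.15],
    [0, 0, -0.15]
  ],
  "yaw": [0, 0, 0]
}}

```text
clock: 32.75
position: [514.1, -349.8, 187.1]
ee_rot: [0.005, 1.0, -0.002, 0.001]
contact_force: [0.2, 0.5, -0.8]
gripper_width: 58.7
```

Weight is coming off at the floor height: touchdown below rim level. Release and back away.

{"method": "apply_moves", "body": {
  "fingers": [1, 0, 0, 0, 0, 0, 0, 0, 0, 0],
  "dp": [
    [0, 0, -0.1],
    [0, 0, -0.1],
    [0, 0, -0.1],
    [0, 0, -0.1],
    [0, 0, 2],
    [0, 0, 6],
    [0, 0, 11],
    [0, 0, 16],
    [0, 0, 20],
    [0, 0, 20]
  ],
  "yaw": [0, 0, 0, 0, 0, 0, 0, 0, 0, 0]
}}

```text
clock: 33.75
position: [514.9, -350.5, 395.2]
ee_rot: [0.005, 1.0, -0.005, 0.008]
contact_force: [-0.5, 0.5, -0.4]
gripper_width: 85.2
```

```bash
python3 - <<'E'
from h import *
i,K,W=grab("wrist"); sd,Ks,Ws=grab("side"); sc,Kc,Wc=grab("scene");print(read_state()["position"])
def f(im,K2,W2,p,r,o):
    q=proj(K2,W2,p).astype(int); return cv2.resize(im[max(q[1]-r,0):q[1]+r,max(q[0]-r,0):q[0]+r],o,interpolation=cv2.INTER_CUBIC)
r=np.vstack([f(sd,Ks,Ws,(520.6,131.7,70),45,(240,240)),f(sc,Kc,Wc,(513,-350,20),50,(240,240))])
cv2.imwrite("pics/fin.png",np.hstack([cv2.resize(i[:400,120:520],(480,480)),r]))
print(proj(Ks,Ws,(520.6,131.7,116)))
E
```

```text
[ 513.69916118 -349.64662068  386.65143929]
[280.67541193 196.2070783 ]
```

View pics/fin.png

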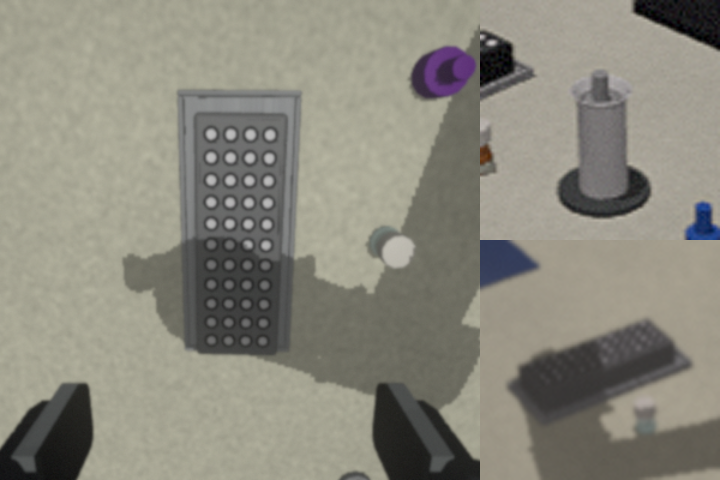

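```bash
python3 - <<'E'
from h import *
i,K,W=grab("wrist")
r=np.array([ray(K,W,p,36)[:2] for p in((282.5,94.2),(359.2,94.2),(350.8,294.2),(283.3,294.2))])
b=np.array([ray(K,W,p,10)[:2] for p in((268.3,75.8),(370.8,75.8),(361.7,290.8),(275,290.8))])
for q in(r,b): print(q.round(1).tolist(),q.mean(0).round(1))
E
```

```text
[[423.3, -373.8], [423.9, -317.0], [586.3, -320.3], [585.8, -378.6]] [ 504.8 -347.4]
[[408.6, -386.4], [409.5, -305.5], [595.3, -307.8], [594.5, -388.6]] [ 502. -347.]
```

The rack is about 3 mm from the bay centre and parallel to it; nothing is touched. Hand in.

```bash
python3 -c "
from bench import *
s=read_state();print(s['clock'],s['contact_force'],abs(s['joint_vel']).max());print(job_done())"
```

```text
33.95 [ 0.07514924  0.16984393 -0.83561901] 0.01646970989062496
the job is handed in; nothing more can be done
None
```

I took the stack apart and loaded everything, then handed the job in at about 34 s on the robot's clock. Both cartridges and the follower (knob up) are in the magazine, the short rack is in the small bay and the long rack is in the large bay.

**Jam on the way:** the second cartridge tilted and stuck in the magazine mouth when I released it. An attempt to square it up with the fingers closed above it instead, pushing with about 41 N at the fingertips. It dropped in upright when I lifted away.

**Last checks:**
- **Magazine:** the second cartridge sat about 36 mm below the mouth, where 34 mm is expected. The follower's knob top was within 1 pixel of where a full load should put it.
- **Short rack:** it passed below the rim without resistance and touched down at floor height. Both fixed cameras show it inside the rim.
- **Long rack:** it also touched down at floor height, about 3 mm from the bay centre and parallel to it.
- **Robot:** it was clear of everything when I handed in.

**Disagreements:** position estimates of the same thing from different views differed by up to about 4 mm. The final long-rack view read lengths about 4% short, so I relied only on the distance between rack and bay there. I did not measure the final tilt of the racks or of the parts in the magazine.

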